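# Try an ink-jar cap on the thread gauge and sort it

### The job

Take the screw cap off the square grey felt mat, screw it clockwise onto the thread gauge until it comes to a firm stop, without forcing it: the gauge's brass pointer must move off its rest pin but never reach the limit pin. Then unscrew it and stand it upright in the square wooden tray if it had turned fully home, or in the round white dish if it stopped short. Leave the cap on the round coaster, the gauge and everything else as they are.

Things in the scene. Friction and masses are not known exactly. Their poses are not given: they have to be found in the camera images.
- cap_1: White plastic ink-jar screw cap, one of two that look alike; whichever stands on the square mat is to be tried. 48 to 78 g, mouth down. Origin: centre of its lower rim, z up. Skirt 48 mm in diameter, top face 28 mm above the rim. Bore 41 mm; two inward pins 3.5 mm thick on the +x and -x sides, 4 mm above the rim, reach in to 16.5 mm from the axis. Half a turn makes no difference.
- cap_1_bar (a point): Centre of the straight black finger bar on cap_1's top, 37 mm above the rim. The bar runs along the cap's x axis, above the pins: 42 mm long, 12 mm thick (y), 18 mm high (28 to 46 mm above the rim).
- cap_2: The other white screw cap: same outside, sizes and axes as cap_1. One of the two is sound and one faulty, either may be on the mat; only turning it on the gauge tells which it is.
- cap_2_bar (a point): Centre of the finger bar of cap_2, as on cap_1.
- neck (a point): Foot of the master neck on its axis, 22 mm above the table; turns with the neck; z up, +x along the brass pointer. Angles below: of the cap's bar from this x axis, counter-clockwise from above, half turns alike. Sound cap fully home: bar within 6 degrees of 0, rim 1 to 4 mm above this point. A faulty cap jams at about 25 to 40 degrees, rim about 8 mm above it.
- neck_top (a point): Top of the neck, 25 mm above its foot, chamfered. Core 29 mm, ridges 38 mm in diameter: 1.5 mm play in the cap. With the bar at 75 to 145 degrees the cap drops over it onto the thread starts, rim 10 mm above the neck's foot. Turned clockwise it runs level to 63 degrees, then sinks 7.7 mm per rad, with 1 mm play up and down. Unscrew past 75 degrees to lift off.
- mat: Square grey felt mat, 85 mm, 3 mm thick, fixed; the cap to be tried stands on it. Origin: centre of its underside.
- coaster: Round cork coaster, 90 mm in diameter, 3 mm thick, fixed; the other cap waits on it and stays there. Origin: centre of its underside.
- gauge: Thread gauge: dark steel base 110 x 110 x 20 mm, fixed to the table, carrying the steel master neck at its centre. Origin: centre of the base's underside.
- post (a joint): Turn of the master neck in its base against a torsion spring of 1.2 N m/rad, rad, 0 at rest, growing when the cap is turned clockwise. The pointer shows it: 0 at the rest pin, limit pin at 0.30 rad. Snug is above 0.06 rad.
- tray: Square dark wooden tray, 130 x 130 x 22 mm outside, walls 6 mm, floor top 6 mm above the table, fixed; for sound caps. Origin: centre of its underside.
- dish: Round white ceramic dish, 136 mm across, 22 mm high, walls 5 mm, floor top 6 mm above the table, fixed; for faulty caps. Origin: centre of its underside.
- water: Water bottle, 62 mm in diameter, 190 mm high, standing; origin at its underside. Bystander.
- brush: Ink brush with a round bamboo handle, 250 mm long, lying; origin at its middle. Bystander.
- inkstone: Dark rectangular inkstone, 90 x 130 x 24 mm. Bystander.
- weight: Wooden paperweight bar, 30 x 120 x 20 mm, lying. Bystander.

How it is judged:
By the outcome, as a careful person would: the job done as asked, in the order asked, and still so for the second after the job is handed in, with the robot touching nothing.
It also fails if it takes over 61 s, if anything falls off the work surface, if the arm or the gripper's body presses on something with over 40 N, if the wrist force passes 120 N, or if a joint passes its speed limit or range.

### The arm

A 7-joint arm with a two-finger parallel gripper is mounted at the origin on the work surface. World frame = base frame: x ahead of the robot, y to its left, z up, the work surface at z = 0. Lengths are in mm, angles in rad, forces in N, time in s.
With the tool pointing down it reaches from about 400 to 875 mm from the base axis. Payload 6.5 kg.
Tool frame: the origin (TCP) lies at the very end of the fingers, on their centre line; the grasp point (between the pads) lies 19 mm behind it; z points along the fingers, y is the direction in which the jaws open and shut (so a half turn about z gives the same grasp; the last joint's range is limited). The gripper opens to 85 mm and grips with 20 to 120 N. Pads are 22 mm wide; open, the fingers measure 114 mm over their backs; the gripper's body (76 mm by 85 mm) begins 54 mm behind the grasp point. The pads swing forward as they close: fully open they stand 13 mm farther back than shut.
Start: joints at [1.069, 0.536, -0.004, 1.538, 0.003, 1.067, -0.071], TCP at [274.383, -589.24, 231.29] pointing down, gripper open.
Joint ranges: [-2.7, 2.7], [-0.37, 2.16], [-1.27, 1.26], [0.24, 2.4], [-1.31, 4.45], [0.19, 1.91], [-2.76, 2.76]. Speed limits (rad/s): [2.39, 2.39, 3.14, 3.14, 3.14, 3.14, 3.14].

### API

Orientations are given as a unit quaternion [x, y, z, w].
In Python, from workcell import ctrl gives the robot as it stands.
- The arm moves only by the tool jog_arm, never from a script. Its argument "steps" is a list that holds one entry, the list of rows, each a list of 7 numbers: the turn, a rotation vector about the world's x, y, z in degrees, then the shift along the world's x, y, z in mm, then the opening in per cent of the stroke, from 0 (shut) to 100 (fully open). A call has 1 to 12 rows; each row shifts and turns the commanded pose from where the row before left it; what a row does not reach is not made up. A row lasts 1/10 s, in which the tool goes at most 50 mm and 8.59 degrees, less where a joint would pass 70% of its speed; a pose out of reach is approached as far as the arm can. A call with a gripper value outside its range is refused whole. The fingers move at their own pace and stop on an object; the grip force is fixed at half the most. Time passes only in rows, so rows that do not move let the fingers close. It gives the time, the measured TCP pose, the force and the opening at its end, in the units of the state.
- ctrl.get_state(): the state, without advancing time (a new reading comes with each control period).
- ctrl.grab_frame(name): name is "scene" or "side" or "wrist"; returns a dict with "frame" (384x512x3 uint8, red, green, blue), "z_map" (384x512 float32, mm along the optical axis (not along the pixel's ray), 0 where there is no reading), "vertical_fov" (degrees; the focal length in pixels is half the picture's height over the tangent of half this angle, whatever the lens; pixels are square), "cx", "cy" (the principal point, pixels), "extrinsics" (4x4, takes a point from camera to world coordinates). Camera axes: x right, y down, z forward; pixel columns grow to the right and rows downward; lengths in mm; the calibration is good to about 2 mm. A picture is of the moment at which its call begins.
- ctrl.job_done(): hands the job in, once; it reports no verdict.
The state is a dict: "time_s": time; "joint_positions": joint angles; "qd": joint speeds; "effort": joint torques, N m; "eef_pos": TCP position; "tcp_rot": TCP orientation; "wrist_force": force on the tool from outside, world axes, zero at the start; "moment": the same for the moment, N m; "opening": finger opening in mm.
Only numpy, scipy, OpenCV 4.12 (cv2) and the standard library are available. Lean on these libraries where they do the work, as an engineer would, in place of code of your own. Each camera call takes 0.05 s, during which the arm holds its last target. There are 200 camera calls.

## Working session

There is one attempt and no reset: what is moved stays moved. The work goes in short steps, Python scripts to look and compute and a tool call to move; the robot and the scene stay as the last step left them, time stands still between calls to the robot, and variables do not carry over. Pictures are saved under pics/ and viewed, about 8 in all and at most 12, crops included, and the job is handed in when it is done.

Besides the shell and the picture viewer there is one more tool, called after ">>>" as name(argument=value, ...), one argument or row to a line, values as JSON. jog_arm: Moves the arm, as the interface text tells. Its arguments: {"type":"object","properties":{"steps":{"type":"array"}},"required":["steps"]}

```bash
mkdir -p pics; ls; cat > h.py <<'E'
import numpy as np, cv2
from workcell import ctrl
def grab(n,save=None):
    d=ctrl.grab_frame(n)
    if save: cv2.imwrite('pics/'+save,cv2.cvtColor(d['frame'],cv2.COLOR_RGB2BGR))
    return d
def ray(d,u,v):
    f=d['frame'].shape[0]/2/np.tan(np.radians(d['vertical_fov'])/2)
    E=np.array(d['extrinsics']); r=E[:3,:3]@np.array([(u-d['cx'])/f,(v-d['cy'])/f,1]); return E[:3,3],r
def onz(d,u,v,z):
    o,r=ray(d,u,v); return o+r*(z-o[2])/r[2]
def cloud(d):
    f=d['frame'].shape[0]/2/np.tan(np.radians(d['vertical_fov'])/2)
    Z=d['z_map']; v,u=np.mgrid[:Z.shape[0],:Z.shape[1]]
    P=np.stack([(u-d['cx'])/f*Z,(v-d['cy'])/f*Z,Z],-1); E=np.array(d['extrinsics'])
    return P@E[:3,:3].T+E[:3,3]
E
python3 - <<'E'
from h import *
import pickle
D={}
for n in('scene','side','wrist'):
    D[n]=d=grab(n,n+'0.png'); print(n,d['vertical_fov'],d['cx'],d['cy'],np.round(d['extrinsics'],3).tolist())
pickle.dump(D,open('d0.pkl','wb'))
a=np.hstack([cv2.imread('pics/scene0.png'),cv2.imread('pics/side0.png')]);print(a.shape)
print(ctrl.get_state())
E
```

```text
pics
scene 49.664284995607574 255.30197158048324 184.01282393422045 [[-0.807, 0.358, -0.47, 1134.573], [0.591, 0.481, -0.648, 792.381], [-0.006, -0.8, -0.599, 770.37], [0.0, 0.0, 0.0, 1.0]]
side 49.0487624425685 255.84118984889167 196.64268168026854 [[-0.885, -0.348, 0.31, 222.761], [-0.466, 0.656, -0.594, 635.624], [0.003, -0.67, -0.743, 887.384], [0.0, 0.0, 0.0, 1.0]]
wrist 69.69756096956638 253.85321410804335 191.23622968604897 [[0.421, -0.875, -0.24, 333.86], [-0.907, -0.407, -0.11, -561.248], [-0.002, 0.264, -0.965, 373.346], [0.0, 0.0, 0.0, 1.0]]
(384, 1024, 3)
{'time_s': 0.15, 'joint_positions': array([ 1.06880075,  0.53702138, -0.00440674,  1.53860579,  0.00260337,
        1.06729216, -0.07118994]), 'qd': array([ 0.00140409, -0.00184957, -0.0001842 , -0.00287987, -0.00010813,
       -0.00155147, -0.00111833]), 'effort': array([ 1.36377494e-03, -5.83788300e+01,  1.04954828e+00, -2.59352607e+01,
        1.23621739e-02,  6.53677518e-03, -3.42435635e-05]), 'eef_pos': array([ 274.16375857, -588.83680522,  230.61144991]), 'tcp_rot': array([ 9.76347832e-01,  2.16204707e-01, -1.99923651e-04, -6.29632224e-04]), 'wrist_force': array([ 1.00914136,  0.36999383, -0.17861139]), 'moment': array([ 0.02291512, -0.02955526,  0.00636362]), 'opening': 85.03014902170278}
```

View pics/scene0.png

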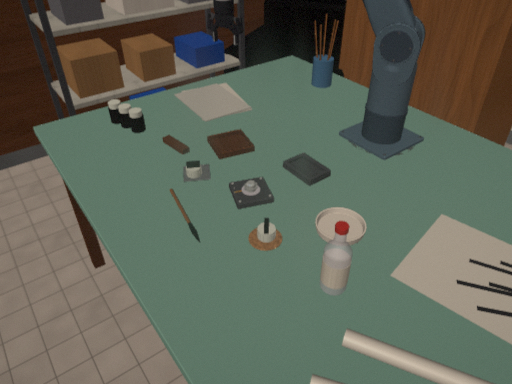

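View pics/side0.png

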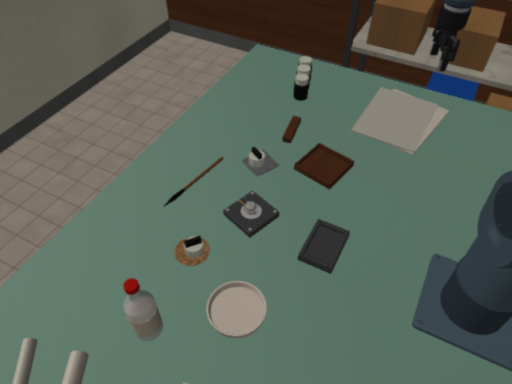

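The scene view shows the mat cap at (193,170), the gauge at (250,190), the tray at (230,143), the dish at (341,226) and the coaster cap at (265,235). In the side view the same things are at (258,158), (251,212), (324,165), (237,308) and (192,248).

```bash
python3 - <<'E'
from h import *
import pickle
D=pickle.load(open('d0.pkl','rb'))
pts={'mat':((196,173,3),(260,162,3)),'bar':((193,164,46),(257,153,46)),'necktop':((250,184,47),(251,206,47)),'tray':((230,143,15),(324,165,15)),'dish':((341,226,15),(237,308,15)),'coaster':((265,237,3),(192,251,3)),'ink':((306,168,24),(325,245,24)),'water':((342,228,190),(132,286,190)),'weight':((176,144,20),(292,129,20))}
for k,(a,b) in pts.items(): print(k,onz(D['scene'],*a).round(),onz(D['side'],*b).round())
a=cv2.imread('pics/scene0.png')[140:220,150:300]; b=cv2.imread('pics/side0.png')[130:250,210:300]
cv2.imwrite('pics/z.png',np.hstack([cv2.resize(a,None,fx=3,fy=3,interpolation=2),cv2.resize(b,(180*1,240),interpolation=2)]))
E
```

```text
mat [ 650. -198.    3.] [ 647. -203.    3.]
bar [ 661. -191.   46.] [ 652. -193.   46.]
necktop [580.   1.  47.] [569.  -1.  47.]
tray [ 472. -270.   15.] [ 466. -270.   15.]
dish [469. 263.  15.] [467. 257.  15.]
coaster [650. 166.   3.] [648. 169.   3.]
ink [371.  13.  24.] [354.   9.  24.]
water [626. 391. 190.] [614. 386. 190.]
weight [ 630. -370.   20.] [ 619. -374.   20.]
```

>>> jog_arm(
  steps=[
    [[0, 0, 0, 30, 33, 0, 100], [0, 0, 0, 30, 33, 0, 100], [0, 0, 0, 30, 33, 0, 100], [0, 0, 0, 30, 33, 0, 100], [0, 0, 0, 30, 33, 0, 100], [0, 0, 0, 30, 33, 0, 100], [0, 0, 0, 30, 33, 0, 100], [0, 0, 0, 30, 33, 0, 100], [0, 0, 0, 30, 33, 0, 100], [0, 0, 0, 30, 33, 0, 100], [0, 0, 0, 30, 33, 0, 100], [0, 0, 0, 30, 33, 0, 100]],
  ],
)

```text
time_s: 1.35
eef_pos: [635.2, -191.7, 231.0]
tcp_rot: [0.976, 0.216, -0.0, -0.0]
wrist_force: [0.1, -0.2, 0.4]
opening: 85.3
```

```bash
python3 - <<'E'
from h import *
import pickle
d=grab('wrist','w1.png'); pickle.dump(d,open('d1.pkl','wb')); s=ctrl.get_state(); print(s['time_s'],s['eef_pos'],s['tcp_rot'],s['joint_positions'])
E
```

```text
1.4 [ 640.50140572 -181.92088516  230.98585001] [ 0.97530072  0.22084987  0.00254796 -0.00271118] [ 0.2977999   0.5677335  -0.12715904  1.48777028  0.06913794  1.08824664
 -0.96696079]
```

View pics/w1.png

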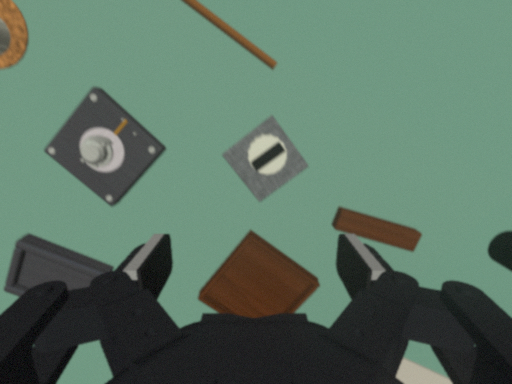

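The wrist view shows the mat cap at about (267,155) with a clear black bar, the gauge at about (103,148) with its pointer near (121,127), and the tray at the bottom.

```bash
cat >> h.py <<'E'
def bar(d,box,z):
    x0,y0,x1,y1=box; g=d['frame'][y0:y1,x0:x1].astype(int)
    w=(g.min(-1)>140).astype(np.uint8)
    c=max(cv2.findContours(w,0,2)[0],key=cv2.contourArea); h=cv2.convexHull(c)
    m=np.zeros_like(w); cv2.fillConvexPoly(m,h,1)
    k=((g.max(-1)<60)).astype(np.uint8)*cv2.dilate(m,np.ones((5,5),np.uint8))
    k=max(cv2.findContours(k,0,2)[0],key=cv2.contourArea)
    M=cv2.moments(k); r=cv2.minAreaRect(k); B=cv2.boxPoints(r)+[x0,y0]
    e=[np.linalg.norm(B[1]-B[0]),np.linalg.norm(B[2]-B[1])]
    a,b=((B[0]+B[3])/2,(B[1]+B[2])/2) if e[0]>e[1] else ((B[0]+B[1])/2,(B[2]+B[3])/2)
    A,C=onz(d,*a,z),onz(d,*b,z); v=C-A
    return (A+C)/2,np.degrees(np.arctan2(v[1],v[0]))%180,np.hypot(v[0],v[1]),B.round().tolist()
E
python3 - <<'E'
from h import *
import pickle
d=pickle.load(open('d1.pkl','rb'))
print(bar(d,(225,120,310,195),49))
for n,u,v,z in (('necktop',96,148,47),('base c',104,148,20),('ptr',121,127,25),('b1',97,88,20),('b2',165,150,20),('b3',112,205,20),('b4',45,150,20),('trayc',260,285,15)): print(n,onz(d,u,v,z).round(1))
p=cloud(d);print(p[155,255],p[165,285])
im=cv2.imread('pics/w1.png')[75:220,30:320]; cv2.imwrite('pics/w1z.png',cv2.resize(im,None,fx=2.7,fy=2.7,interpolation=2))
print(np.round(d['extrinsics'],3).tolist())
E
```

```text
(array([ 659.65096473, -197.80958347,   49.        ]), np.float64(151.05271816414128), np.float64(37.962202669350866), [[252.0, 163.0], [278.0, 144.0], [283.0, 150.0], [256.0, 168.0]])
necktop [583.2 -10.7  47. ]
base c [578.3  -7.3  20. ]
ptr [613.7 -21.1  25. ]
b1 [644.4  21.3  20. ]
b2 [608.6 -78.8  20. ]
b3 [508.8 -39.4  20. ]
b4 [544.   60.4  20. ]
trayc [ 478.3 -274.6   15. ]
[ 652.80814829 -185.09949152   32.25362546] [ 654.13089021 -229.47766596    3.78819221]
[[0.421, -0.875, -0.24, 694.89], [-0.907, -0.406, -0.111, -164.1], [-0.0, 0.264, -0.964, 373.857], [0.0, 0.0, 0.0, 1.0]]
```

View pics/w1z.png

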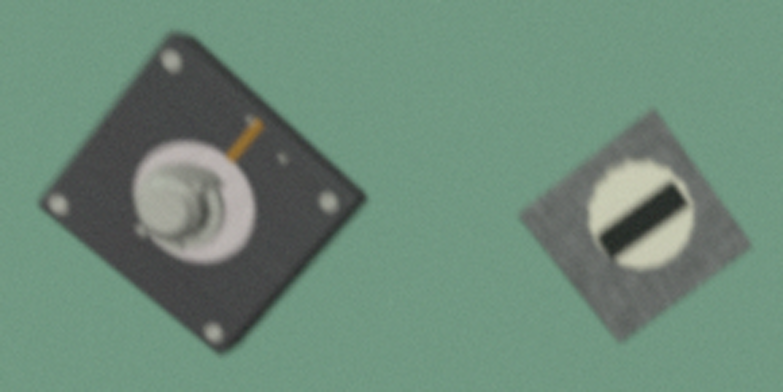

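The zoom shows the rest pin beside the pointer tip, the limit pin clockwise of it, and the bar at about 151° in the world frame. I'll turn the tool onto the bar, come down part way and look again.

>>> jog_arm(
  steps=[
    [[0, 0, -7.7, 5, -1, -16, 80], [0, 0, -7.7, 5, -1, -16, 60], [0, 0, -7.7, 5, -1, -16, 60], [0, 0, -7.7, 5, -1, -16, 60], [0, 0, -7.7, 5, -1, -16, 60], [0, 0, -7.7, 0, 0, -10, 60], [0, 0, -7.8, 0, 0, -10, 60], [0, 0, 0, 0, 0, 0, 60], [0, 0, 0, 0, 0, 0, 60], [0, 0, 0, 0, 0, 0, 60]],
  ],
)

```text
time_s: 2.4
eef_pos: [659.7, -198.5, 132.0]
tcp_rot: [0.968, -0.249, 0.0, -0.0]
wrist_force: [0.1, -0.0, 0.7]
opening: 51.4
```

```bash
python3 - <<'E'
from h import *
import pickle
d=grab('wrist','w2.png'); pickle.dump(d,open('d2.pkl','wb')); s=ctrl.get_state(); print(s['time_s'],s['eef_pos'],s['tcp_rot'],s['joint_positions'])
E
```

```text
2.45 [ 659.75677475 -198.48775324  132.05715058] [ 9.68329359e-01 -2.49675656e-01  5.58979309e-04 -7.93342451e-05] [ 0.16224521  0.70893913  0.10011462  1.50237044 -0.08124425  0.93322138
 -1.78878561]
```

View pics/w2.png

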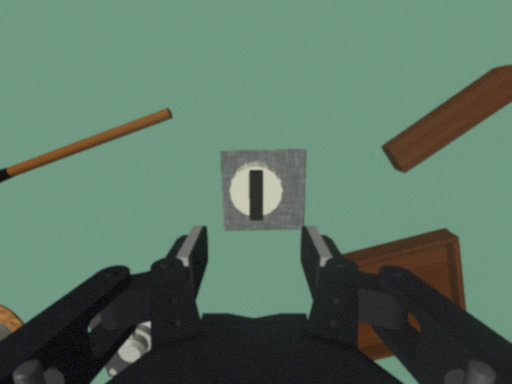

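The bar sits upright in the picture at (257,195) between the finger lines, with the mat square around it.

```bash
python3 - <<'E'
from h import *
import pickle
d=pickle.load(open('d2.pkl','rb'))
print(bar(d,(220,150,305,230),49))
g=d['frame'].astype(int);w=(g.min(-1)>150).astype(np.uint8);w[:150]=0;w[230:]=0;w[:,:220]=0;w[:,305:]=0
c=cv2.convexHull(np.vstack(cv2.findContours(w,0,2)[0]));(u,v),r=cv2.minEnclosingCircle(c);print(u,v,r,onz(d,u,v,31))
p=cloud(d);print(p[195,257],p[195,240],p[160,300],p[100,300])
E
```

```text
(array([ 660.46930698, -201.32180893,   49.        ]), np.float64(151.14607230807678), np.float64(39.80683456735022), [[250.0, 171.0], [261.0, 171.0], [261.0, 216.0], [250.0, 216.0]])
255.47901916503906 189.2963409423828 26.459918975830078 [ 659.88418907 -201.0755382    31.        ]
[ 659.17330783 -202.06293346   49.37609393] [ 662.08608706 -186.04275289   31.29885394] [ 658.51892291 -250.64957363    4.1060636 ] [ 7.08896866e+02 -2.76295719e+02  6.71275344e-01]
```

>>> jog_arm(
  steps=[
    [[0, 0, 0, 1, -3, -25, 60], [0, 0, 0, 0, 0, -25, 60], [0, 0, 0, 0, 0, -20, 50], [0, 0, 0, 0, 0, -15, 45], [0, 0, 0, 0, 0, -12, 40], [0, 0, 0, 0, 0, 0, 30], [0, 0, 0, 0, 0, 0, 0], [0, 0, 0, 0, 0, 0, 0], [0, 0, 0, 0, 0, 0, 0], [0, 0, 0, 0, 0, 0, 0], [0, 0, 0, 0, 0, 0, 0]],
  ],
)

```text
time_s: 3.55
eef_pos: [660.9, -201.3, 35.0]
tcp_rot: [0.968, -0.251, 0.001, -0.0]
wrist_force: [-0.5, -0.3, 3.6]
opening: 10.5
```

>>> jog_arm(
  steps=[
    [[0, 0, 0, 0, 0, 20, 0], [0, 0, 0, 0, 0, 40, 0], [0, 0, 8.5, 0, 0, 40, 0], [0, 0, 8.5, -15, 18, 15, 0], [0, 0, 8.5, -20, 22, 0, 0], [0, 0, 8.5, -20, 22, 0, 0], [0, 0, 8.5, -20, 22, 0, 0], [0, 0, 8.5, -15, 18, 0, 0], [0, 0, 8.5, -10, 9, 0, 0], [0, 0, 8.5, 0, 0, 0, 0], [0, 0, 8.5, 0, 0, 0, 0], [0, 0, 8.5, 0, 0, 0, 0]],
  ],
)

```text
time_s: 4.75
eef_pos: [560.3, -90.3, 149.5]
tcp_rot: [0.882, 0.472, -0.0, 0.0]
wrist_force: [-0.3, -0.7, -0.7]
opening: 10.1
```

>>> jog_arm(
  steps=[
    [[0, 0, 8.5, 0, 0, 0, 0], [0, 0, 8.5, 0, 0, 0, 0], [0, 0, 6, 0, 0, 0, 0], [0, 0, 0, 0, 0, 0, 0], [0, 0, 0, 0, 0, 0, 0], [0, 0, 0, 0, 0, 0, 0]],
  ],
)

```text
time_s: 5.35
eef_pos: [560.4, -90.3, 149.3]
tcp_rot: [0.772, 0.635, -0.0, 0.0]
wrist_force: [0.2, 0.4, -0.2]
opening: 10.0
```

```bash
python3 - <<'E'
from h import *
import pickle
d=grab('wrist','w3.png'); pickle.dump(d,open('d3.pkl','wb')); s=ctrl.get_state(); print(s['time_s'],s['eef_pos'],s['tcp_rot'],s['joint_positions'],s['wrist_force'],s['moment'],s['opening'])
x,y=s['tcp_rot'][:2];print(np.degrees(2*np.arctan2(y,x)))
im=cv2.imread('pics/w3.png');cv2.imwrite('pics/w3z.png',cv2.resize(im[:,80:440],None,fx=1.55,fy=1.55,interpolation=2))
E
```

```text
5.4 [560.36545391 -90.23463185 149.31141154] [ 7.72293911e-01  6.35265380e-01 -7.49105152e-05  7.31328391e-05] [ 0.36203358  0.52932263 -0.37245671  1.81092343  0.24799645  0.84721196
 -0.32340967] [-0.05999352  0.11073996 -0.34460205] [-0.02735435 -0.03865952  0.02697917] 10.6561202846285
78.87934055365082
```

View pics/w3z.png

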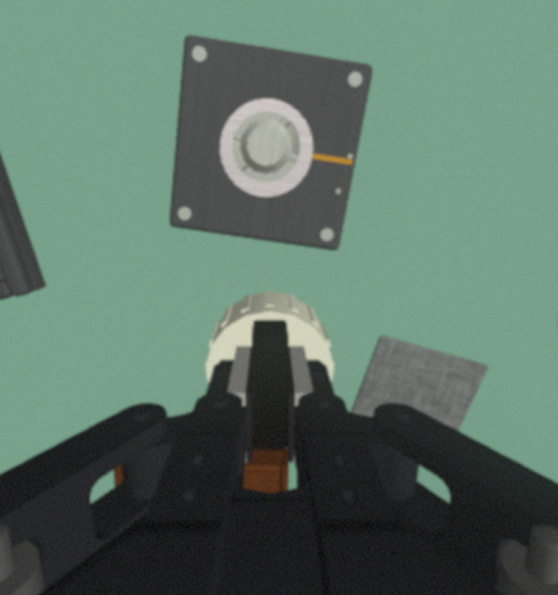

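The cap hangs from the fingers, centred on the bar. The neck top is at (266,145) in this crop, the white disc at (266,147), and the pointer runs from (313,156) to (352,161) beside its rest pin.

```bash
python3 - <<'E'
from h import *
import pickle
d=pickle.load(open('d3.pkl','rb'))
f=lambda u,v,z:onz(d,u/1.55+80,v/1.55,z).round(1)
C=np.array([f(*c,20) for c in((186,36),(372,66),(339,249),(170,226))]);print(C.mean(0),C[1]-C[0],C[2]-C[1])
S=np.array([f(*c,20) for c in((199,54),(355,79),(327,235),(185,213))]);print('screws',S.mean(0))
g=d['frame'].astype(int)
P=cloud(d); m=np.zeros(P.shape[:2],bool);m[40:150,180:300]=1
zt=P[...,2]; 
for lo,hi in((40,53),(43,53),(45,53)):
    k=m&(zt>lo)&(zt<hi); v,u=np.nonzero(k);print('top',k.sum(),np.median(zt[k]),P[k].mean(0).round(1))
    cs=cv2.findContours(k.astype(np.uint8),0,2)[0];(cu,cv_),r=cv2.minEnclosingCircle(max(cs,key=cv2.contourArea));print(onz(d,cu,cv_,47).round(1),r)
w=(m&(g.min(-1)>150)).astype(np.uint8)
h=cv2.convexHull(max(cv2.findContours(w,0,2)[0],key=cv2.contourArea));e=cv2.fitEllipse(h);print('disc',e,onz(d,*e[0],22).round(1))
for z in (22,26,30):
    a=f(313,156,z);b=f(352,161,z);print(a,b,np.degrees(np.arctan2(*(b-a)[1::-1])))
print('ptr z',P[int(158/1.55),int(335/1.55)+80])
E
```

```text
[574.225  -7.825  20.   ] [101.2 -35.7   0. ] [ -34.7 -101.1    0. ]
screws [574.175  -7.525  20.   ]
top 1034 46.55863958635881 [573.4  -7.4  45.9]
[573.6  -7.6  47. ] 22.644664764404297
top 907 46.81136108276897 [573.3  -7.4  46.5]
[573.5  -7.5  47. ] 17.46434783935547
top 727 47.1165883075694 [573.3  -7.3  47. ]
[573.5  -7.1  47. ] 16.620914459228516
disc ((251.43919372558594, 94.69721984863281), (59.48489761352539, 62.912513732910156), 179.17764282226562) [573.9  -6.4  22. ]
[600.7 -17.   22. ] [623.3 -24.4  22. ] -18.130186912501
[600.3 -17.2  26. ] [622.6 -24.5  26. ] -18.126079688170066
[599.9 -17.3  30. ] [621.8 -24.5  30. ] -18.19916505304542
ptr z [613.87717162 -19.85732401  19.88713341]
```

```bash
python3 - <<'E'
from h import *
import pickle
d=pickle.load(open('d3.pkl','rb')); t=np.array([560.37,-90.23,149.3]);a=np.radians(78.9);X=np.array([np.cos(a),np.sin(a)]);Y=np.array([X[1],-X[0]])
def tl(u,v,z): p=onz(d,u/1.55+80,v/1.55,z)-t;return (p[:2]@X).round(1),(p[:2]@Y).round(1)
zt=149.3-4
print('bar end',tl(252,322,zt+18),tl(288,322,zt+18),'face far',tl(269,312,zt),'rim L/R',tl(206,368,zt),tl(334,368,zt))
P=cloud(d)
for (u,v) in ((225,345),(270,330)): print(P[int(v/1.55),int(u/1.55)+80])
E
```

```text
bar end (np.float64(22.4), np.float64(-6.4)) (np.float64(22.4), np.float64(5.0)) face far (np.float64(20.1), np.float64(-1.0)) rim L/R (np.float64(-1.8), np.float64(-24.6)) (np.float64(-1.9), np.float64(23.2))
[544.93726409 -79.18850307 145.59352887]
[563.02525753 -72.65651938 156.5588532 ]
```

>>> jog_arm(
  steps=[
    [[0, 0, 0, 4, 21, 0, 0], [0, 0, 0, 4, 21, 0, 0], [0, 0, 0, 3, 21, 0, 0], [0, 0, 0, 3, 19.6, -15, 0], [0, 0, 0, 0, 0, -25, 0], [0, 0, 0, 0, 0, -10, 0], [0, 0, 0, 0, 0, -5, 0], [0, 0, 0, 0, 0, -5, 0], [0, 0, 0, 0, 0, -5, 0], [0, 0, 0, 0, 0, -5, 0], [0, 0, 0, 0, 0, -5, 0], [0, 0, 0, 0, 0, -5, 0]],
  ],
)

```text
time_s: 6.6
eef_pos: [575.2, -7.7, 69.9]
tcp_rot: [0.772, 0.636, 0.001, 0.001]
wrist_force: [-0.4, 2.0, 1.3]
opening: 10.4
```

>>> jog_arm(
  steps=[
    [[0, 0, 0, 0, 0, -2, 0], [0, 0, 0, 0, 0, -1, 0], [0, 0, 0, 0, 0, 0, 0]],
  ],
)

```text
time_s: 6.9
eef_pos: [574.9, -6.7, 66.4]
tcp_rot: [0.772, 0.636, 0.001, -0.0]
wrist_force: [2.3, 3.4, -1.8]
opening: 10.1
```

```bash
cat > st.py <<'E'
from h import *
s=ctrl.get_state()
x,y=s['tcp_rot'][:2];print(s['time_s'],s['eef_pos'].round(2),'yaw',np.degrees(2*np.arctan2(y,x)).round(2),s['wrist_force'].round(2),s['moment'].round(3),s['opening'].round(2))
E
python3 st.py
```

```text
Traceback (most recent call last):
  File "st.py", line 3, in <module>
    x,y=s['tcp_rot'][:2];print(s['time_s'],s['eef_pos'].round(2),'yaw',np.degrees(2*np.arctan2(y,x)).round(2),s['wrist_force'].round(2),s['moment'].round(3),s['opening'].round(2))
                                                                                                                                                             ^^^^^^^^^^^^^^^^^^
AttributeError: 'float' object has no attribute 'round'
```

>>> jog_arm(
  steps=[
    [[0, 0, 0, 0.8, 1.3, 0, 0], [0, 0, 0, 0, 0, -1, 0], [0, 0, 0, 0, 0, -1, 0], [0, 0, 0, 0, 0, 0, 0], [0, 0, 0, 0, 0, 0, 0]],
  ],
)

```text
time_s: 7.4
eef_pos: [575.1, -6.1, 64.2]
tcp_rot: [0.772, 0.636, 0.0, -0.0]
wrist_force: [0.5, 2.8, 1.1]
opening: 10.2
```

```bash
sed -i "s/,s\['opening'\].round(2))/,s['opening'])/" st.py; python3 st.py
```

```text
7.4 [575.12  -6.1   64.23] yaw 78.98 [0.53 2.82 1.1 ] [ 0.677 -0.12   0.043] 10.206685833739815
```

>>> jog_arm(
  steps=[
    [[0, 0, -5, 0, 0.8, 0, 0], [0, 0, -7, 0, 0, 0, 0], [0, 0, -7, 0, 0, 0, 0], [0, 0, -7, 0, 0, 0, 0], [0, 0, -6, 0, 0, 0, 0], [0, 0, 0, 0, 0, 0, 0]],
  ],
)

```text
time_s: 8.0
eef_pos: [575.2, -5.8, 64.2]
tcp_rot: [0.917, 0.398, -0.0, 0.0]
wrist_force: [1.4, 1.1, -0.2]
opening: 10.5
```

```bash
python3 st.py
```

```text
8.0 [575.19  -5.79  64.24] yaw 46.93 [ 1.37  1.09 -0.19] [ 0.286 -0.289 -0.01 ] 10.490636389076059
```

>>> jog_arm(
  steps=[
    [[0, 0, -4, 0, 0, 0, 0], [0, 0, -4, 0, 0, -0.6, 0], [0, 0, -4, 0, 0, -0.5, 0], [0, 0, -4, 0, 0, -0.6, 0], [0, 0, -4, 0, 0, -0.5, 0], [0, 0, -4, 0, 0, -0.6, 0], [0, 0, 0, 0, 0, 0, 0]],
  ],
)

```text
time_s: 8.7
eef_pos: [575.5, -6.0, 61.5]
tcp_rot: [0.98, 0.2, 0.0, 0.0]
wrist_force: [2.0, 0.9, -0.9]
opening: 10.6
```

```bash
python3 st.py
```

```text
8.7 [575.48  -5.96  61.52] yaw 23.08 [ 2.02  0.89 -0.93] [ 0.21  -0.428  0.019] 10.586886456879483
```

>>> jog_arm(
  steps=[
    [[0, 0, -3, 0.3, 0, -0.4, 0], [0, 0, -3, 0, 0, -0.4, 0], [0, 0, -2, 0, 0, -0.3, 0], [0, 0, 0, 0, 0, 0, 0]],
  ],
)

```text
time_s: 9.1
eef_pos: [575.7, -5.9, 60.4]
tcp_rot: [0.991, 0.131, 0.0, 0.0]
wrist_force: [1.4, 0.1, -0.9]
opening: 10.4
```

```bash
python3 st.py
```

```text
9.1 [575.66  -5.93  60.42] yaw 15.06 [ 1.42  0.13 -0.88] [ 0.033 -0.458  0.045] 10.442855960900028
```

>>> jog_arm(
  steps=[
    [[0, 0, -2, 0.3, 0, -0.3, 0], [0, 0, -2, 0, 0, -0.3, 0], [0, 0, -2, 0, 0, -0.2, 0], [0, 0, 0, 0, 0, 0, 0]],
  ],
)

```text
time_s: 9.5
eef_pos: [575.9, -5.6, 59.6]
tcp_rot: [0.997, 0.078, 0.0, 0.0]
wrist_force: [0.9, -0.7, -1.4]
opening: 10.2
```

```bash
python3 st.py
```

```text
9.5 [575.88  -5.63  59.62] yaw 8.91 [ 0.9  -0.67 -1.44] [-0.024 -0.429  0.092] 10.248001647545275
```

>>> jog_arm(
  steps=[
    [[0, 0, -2, 0, 0, -0.3, 0], [0, 0, -2, 0, 0, -0.2, 0], [0, 0, 0, 0, 0, 0, 0], [0, 0, 0, 0, 0, 0, 0]],
  ],
)

```text
time_s: 9.9
eef_pos: [575.9, -5.6, 59.1]
tcp_rot: [0.999, 0.043, 0.0, 0.0]
wrist_force: [1.9, -0.2, 1.2]
opening: 10.5
```

```bash
python3 st.py
```

```text
9.9 [575.89  -5.58  59.12] yaw 4.98 [ 1.94 -0.18  1.15] [-0.087 -0.516 -0.002] 10.518213751890826
```

>>> jog_arm(
  steps=[
    [[0, 0, -3, 0, 0, -0.3, 0], [0, 0, -3, 0, 0, -0.4, 0], [0, 0, -2, 0, 0, -0.3, 0], [0, 0, 0, 0, 0, 0, 0]],
  ],
)

```text
time_s: 10.3
eef_pos: [576.0, -5.7, 58.1]
tcp_rot: [1.0, -0.027, 0.0, 0.0]
wrist_force: [2.6, -1.0, 0.8]
opening: 10.9
```

```bash
python3 st.py; python3 - <<'E'
from h import *
for i in range(6): 
  d=grab('wrist','w4.png'); s=ctrl.get_state(); print(s['moment'][2].round(3),end=' ')
im=cv2.imread('pics/w4.png');cv2.imwrite('pics/w4z.png',cv2.resize(im[60:340,80:440],None,fx=2,fy=2,interpolation=2))
E
```

```text
10.3 [576.02  -5.7   58.14] yaw -3.04 [ 2.58 -0.97  0.78] [-0.187 -0.652  0.003] 10.925165667968972
0.042 0.022 -0.026 0.037 0.052 -0.007
```

View pics/w4z.png

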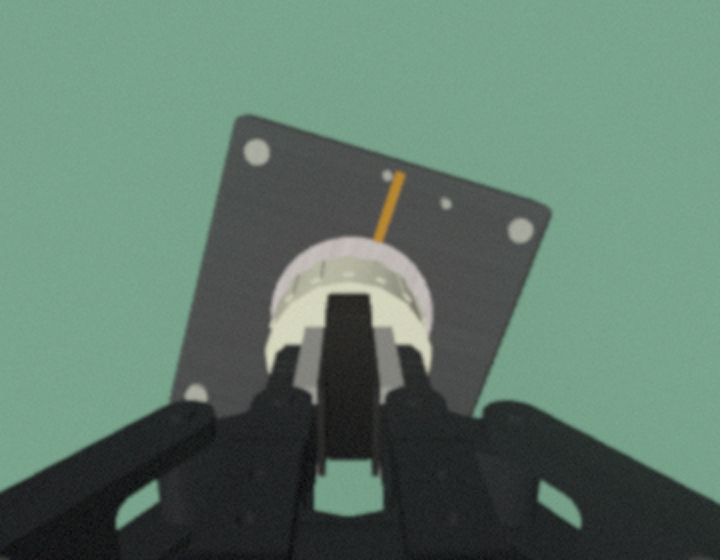

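The pointer is still against its rest pin: tip (400,175), rest pin (387,176), limit pin (446,203). The cap is already past the 25–40° jam range, so I'll carry on.

>>> jog_arm(
  steps=[
    [[0, 0, -3, 0, 0, -0.4, 0], [0, 0, -3, 0, 0, -0.4, 0], [0, 0, -3, 0, 0, -0.4, 0], [0, 0, -3, 0, 0, -0.4, 0], [0, 0, 0, 0, 0, 0, 0]],
  ],
)

```text
time_s: 11.1
eef_pos: [576.1, -6.0, 56.6]
tcp_rot: [0.991, -0.131, 0.0, 0.0]
wrist_force: [3.4, -2.4, -0.1]
opening: 10.3
```

```bash
cat > av.py <<'E'
from h import *
m=[];w=[]
for i in range(8):
  d=grab('wrist'); s=ctrl.get_state(); m.append(s['moment']); w.append(s['wrist_force'])
print(np.mean(m,0).round(3),np.mean(w,0).round(2))
def ptr(d):
  g=d['frame'].astype(int); k=((g[...,0]-g[...,2]>60)&(g[...,0]>120)).astype(np.uint8); k[250:]=0
  c=max(cv2.findContours(k,0,2)[0],key=cv2.contourArea); vx,vy,x,y=cv2.fitLine(c,2,0,.01,.01).ravel()
  A=onz(d,x,y,21);B=onz(d,x+10*vx,y+10*vy,21);v=B-A
  return (np.degrees(np.arctan2(v[1],v[0]))+90)%180-90,cv2.contourArea(c)
print('ptr',ptr(d))
E
python3 st.py; python3 av.py
python3 - <<'E'
import pickle
from h import *
exec(open('av.py').read().split('def ptr')[1].join(['def ptr','']).split("print('ptr'")[0])
print('rest',ptr(pickle.load(open('d3.pkl','rb'))))
E
```

```text
11.1 [576.13  -5.98  56.62] yaw -15.05 [ 3.36 -2.35 -0.07] [-0.462 -0.819  0.052] 10.331027539545907
[-0.656 -0.965  0.01 ] [ 3.94 -2.45 -0.39]
ptr (np.float64(-25.061861560935284), 3213.0)
rest (np.float64(80.17321104536089), 371.0)
```

```bash
cat > av.py <<'E'
from h import *
def ptr(d):
  g=d['frame'].astype(int); k=((g[...,0]-g[...,2]>50)&(g[...,0]>100)).astype(np.uint8)
  for c in cv2.findContours(k,0,2)[0]:
    (x0,y0),_,_=cv2.minAreaRect(c); p=onz(d,x0,y0,21)
    r=np.hypot(p[0]-575,p[1]+7)
    if cv2.contourArea(c)>15 and 25<r<55:
      vx,vy,x,y=cv2.fitLine(c,2,0,.01,.01).ravel()
      v=onz(d,x+10*vx,y+10*vy,21)-onz(d,x,y,21)
      print('ptr',(np.degrees(np.arctan2(v[1],v[0]))+90)%180-90,cv2.contourArea(c),p.round(1))
if __name__=='__main__':
  m=[]
  for i in range(6):
    d=grab('wrist','w5.png'); s=ctrl.get_state(); m.append(np.r_[s['moment'][2],s['wrist_force']])
  print(np.mean(m,0).round(3)); ptr(d)
E
python3 av.py
python3 - <<'E'
import pickle
from av import *
ptr(pickle.load(open('d3.pkl','rb')))
E
```

```text
[ 0.048  4.002 -3.299  0.306]
ptr -19.98908169897706 167.5 [611.1 -21.6  21. ]
ptr -17.7223436752289 78.0 [612.1 -20.6  21. ]
```

>>> jog_arm(
  steps=[
    [[0, 0, -2, 0.8, -1, -0.3, 0], [0, 0, -2, 0, 0, -0.3, 0], [0, 0, -2, 0, 0, 0, 0], [0, 0, 0, 0, 0, 0, 0]],
  ],
)

```text
time_s: 12.2
eef_pos: [576.0, -6.5, 55.7]
tcp_rot: [0.983, -0.183, -0.001, 0.0]
wrist_force: [1.6, -0.9, 1.3]
opening: 10.3
```

```bash
python3 st.py; python3 av.py
```

```text
12.2 [576.01  -6.46  55.68] yaw -21.11 [ 1.61 -0.94  1.28] [-0.372 -0.377  0.026] 10.28461240277367
[ 0.003  0.896 -1.442  1.007]
ptr -20.549005424402992 182.0 [611.  -21.8  21. ]
```

>>> jog_arm(
  steps=[
    [[0, 0, -2, 0, 0, -0.2, 0], [0, 0, -2, 0, 0, -0.2, 0], [0, 0, 0, 0, 0, 0, 0], [0, 0, 0, 0, 0, 0, 0]],
  ],
)

```text
time_s: 12.9
eef_pos: [576.1, -6.8, 55.3]
tcp_rot: [0.976, -0.217, -0.0, 0.0]
wrist_force: [-0.9, -3.0, 2.1]
opening: 10.5
```

```bash
python3 st.py; python3 av.py
```

```text
12.9 [576.06  -6.76  55.34] yaw -25.03 [-0.93 -2.95  2.13] [-0.576  0.233  0.049] 10.506672420204014
[ 0.084 -1.505 -2.72   1.651]
ptr -22.751364394405442 165.0 [610.5 -22.8  21. ]
```

>>> jog_arm(
  steps=[
    [[0, 0, -2, 0, 0, 0, 0], [0, 0, -2, 0, 0, 0, 0], [0, 0, -2, 0, 0, 0, 0], [0, 0, 0, 0, 0, 0, 0], [0, 0, 0, 0, 0, 0, 0]],
  ],
)

```text
time_s: 13.7
eef_pos: [576.9, -6.3, 55.5]
tcp_rot: [0.964, -0.267, 0.0, -0.0]
wrist_force: [-0.2, -2.3, -0.4]
opening: 10.2
```

```bash
python3 st.py; python3 av.py; python3 -c "
import cv2;im=cv2.imread('pics/w5.png');cv2.imwrite('pics/w5z.png',cv2.resize(im[60:340,80:440],None,fx=2,fy=2,interpolation=2))"
```

```text
13.7 [576.93  -6.28  55.51] yaw -31.01 [-0.2  -2.35 -0.36] [-0.357  0.053  0.114] 10.205660623588917
[ 0.09   0.324 -1.746 -1.076]
ptr -23.883947264872262 164.5 [610.5 -23.   21. ]
```

View pics/w5z.png

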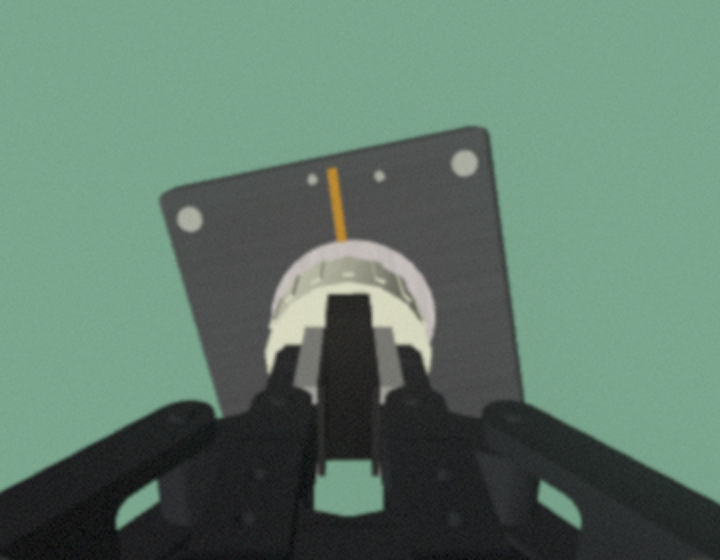

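The pointer is clear of the rest pin: tip (333,170), rest pin (312,180), limit pin (379,176). That is only about 0.06–0.08 rad, so I'll turn a little further to check the stop is firm.

>>> jog_arm(
  steps=[
    [[0, 0, -1.5, 0.5, 0, 0, 0], [0, 0, -1.5, 0, 0, 0, 0], [0, 0, 0, 0, 0, 0, 0], [0, 0, 0, 0, 0, 0, 0]],
  ],
)

```text
time_s: 14.4
eef_pos: [577.0, -6.5, 55.5]
tcp_rot: [0.956, -0.293, -0.0, 0.0]
wrist_force: [-0.4, -0.6, 0.7]
opening: 10.3
```

```bash
python3 st.py; python3 av.py
```

```text
14.4 [577.01  -6.45  55.52] yaw -34.02 [-0.38 -0.61  0.72] [-0.154  0.216  0.11 ] 10.272376150855711
[ 0.131 -1.151 -1.291  0.708]
ptr -27.198258123408323 167.5 [609.6 -24.6  21. ]
```

>>> jog_arm(
  steps=[
    [[0, 0, -2, 0, 0, 0, 0], [0, 0, 0, 0, 0, 0, 0], [0, 0, 0, 0, 0, 0, 0]],
  ],
)

```text
time_s: 15.0
eef_pos: [577.0, -6.5, 55.5]
tcp_rot: [0.951, -0.309, -0.0, 0.0]
wrist_force: [-1.3, -1.2, 1.2]
opening: 10.5
```

```bash
python3 st.py; python3 av.py
```

```text
15.0 [577.03  -6.54  55.49] yaw -36.03 [-1.28 -1.19  1.18] [-0.143  0.233  0.204] 10.469643710781302
[ 0.175 -1.243 -1.237  1.275]
ptr -29.52279984339765 166.5 [609.1 -25.7  21. ]
```

The pointer now follows the tool one to one and sits at about 0.15–0.16 rad, below the limit. The rim is about 1.5 mm above the foot and the bar about −6° from the pointer, so the cap is sound and fully home. I'll unscrew it for the tray.

>>> jog_arm(
  steps=[
    [[0, 0, 6, 0, 0, 0, 0], [0, 0, 6, 0, 0, 0, 0], [0, 0, 7.5, -0.2, 0.1, 0.9, 0], [0, 0, 7.5, -0.2, 0.1, 1, 0], [0, 0, 7.5, -0.2, 0.1, 1, 0], [0, 0, 7.5, -0.2, 0.1, 1, 0], [0, 0, 7.5, -0.2, 0.1, 1, 0], [0, 0, 0, 0, 0, 0, 0]],
  ],
)

```text
time_s: 16.1
eef_pos: [576.4, -5.8, 60.5]
tcp_rot: [0.993, 0.118, 0.0, -0.0]
wrist_force: [0.8, -0.0, -0.3]
opening: 10.4
```

```bash
python3 st.py
```

```text
16.1 [576.44  -5.84  60.53] yaw 13.5 [ 0.77 -0.05 -0.32] [-0.019 -0.002  0.011] 10.43075447286086
```

>>> jog_arm(
  steps=[
    [[0, 0, 7.5, -0.2, 0.1, 1, 0], [0, 0, 7.5, -0.2, 0.1, 1, 0], [0, 0, 7.5, -0.2, 0.1, 1, 0], [0, 0, 7.5, -0.2, 0.1, 0.7, 0], [0, 0, 8, 0, 0, 0, 0], [0, 0, 8, 0, 0, 0, 0], [0, 0, 8, 0, 0, 0, 0], [0, 0, 8, 0, 0, 0, 0], [0, 0, 0, 0, 0, 0, 0]],
  ],
)

```text
time_s: 17.0
eef_pos: [575.3, -5.6, 63.9]
tcp_rot: [0.792, 0.611, 0.0, -0.0]
wrist_force: [0.0, -0.2, -0.3]
opening: 9.9
```

```bash
python3 st.py
```

```text
17.0 [575.3   -5.58  63.91] yaw 75.33 [ 0.05 -0.18 -0.33] [-0.035 -0.006  0.032] 9.943750283900496
```

>>> jog_arm(
  steps=[
    [[0, 0, 0, 0, 0, 5, 0], [0, 0, 0, 0, 0, 15, 0], [0, 0, 0, 0, 0, 25, 0], [0, 0, 0, 0, 0, 25, 0], [0, 0, 0, -12, -31, 10, 0], [0, 0, 0, -15, -39, 0, 0], [0, 0, 0, -15, -39, 0, 0], [0, 0, 0, -15, -39, 0, 0], [0, 0, 0, -15, -39, 0, 0], [0, 0, 0, -15, -39, 0, 0], [0, 0, 0, -15, -39, 0, 0], [0, 0, 0, 0, 0, 0, 0]],
  ],
)

```text
time_s: 18.2
eef_pos: [470.2, -277.9, 145.2]
tcp_rot: [0.795, 0.607, -0.002, 0.001]
wrist_force: [0.0, -0.8, -0.5]
opening: 10.5
```

```bash
python3 st.py; python3 - <<'E'
from h import *
a=grab('scene','s2.png');b=grab('wrist','w6.png')
i=cv2.imread('pics/s2.png')[90:250,130:330];j=cv2.imread('pics/w6.png')
cv2.imwrite('pics/c6.png',np.hstack([cv2.resize(i,(480,384),interpolation=2),cv2.resize(j,None,fx=.6,fy=1)[:, :310]]) if 0 else np.hstack([cv2.resize(i,(400,320),interpolation=2),cv2.resize(j,(400,300)).copy() if 0 else cv2.copyMakeBorder(cv2.resize(j,(400,300)),0,20,0,0,0)]))
E
```

```text
18.2 [ 470.23 -277.87  145.18] yaw 74.76 [ 0.01 -0.79 -0.54] [-0.035 -0.014 -0.034] 10.541432984721643
```

View pics/c6.png

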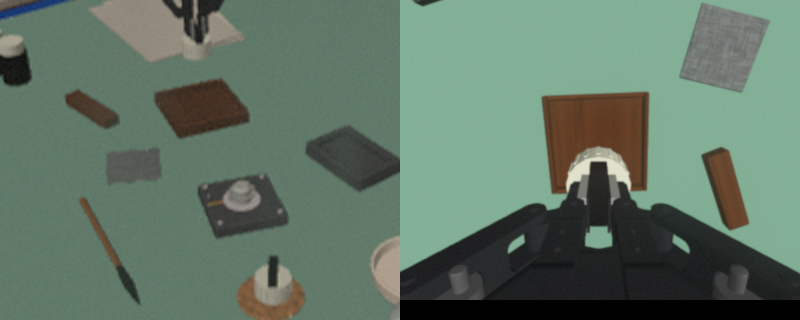

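The cap hangs above the tray: in the wrist half the tray corners are at about (543,97), (648,93), (646,190) and (553,190). In the scene half the gauge is empty and the coaster cap is untouched.

```bash
python3 - <<'E'
from h import *
d=grab('wrist')
print(np.mean([onz(d,(u-400)/.78125,v/.78125,22) for u,v in((543,97),(648,93),(646,190),(553,190))],0)); print(ctrl.get_state()['eef_pos'])
E
```

```text
[ 471.32246152 -272.55052293   22.        ]
[ 473.92118594 -270.08028984  145.0311174 ]
```

>>> jog_arm(
  steps=[
    [[0, 0, 0, -2, -1, -30, 0], [0, 0, 0, 0, 0, -35, 0], [0, 0, 0, 0, 0, -20, 0], [0, 0, 0, 0, 0, -10, 0], [0, 0, 0, 0, 0, -5, 0], [0, 0, 0, 0, 0, -3, 0], [0, 0, 0, 0, 0, -2, 0], [0, 0, 0, 0, 0, -1, 0], [0, 0, 0, 0, 0, 0, 0], [0, 0, 0, 0, 0, 0, 0]],
  ],
)

```text
time_s: 19.35
eef_pos: [471.5, -271.9, 38.5]
tcp_rot: [0.791, 0.612, 0.0, 0.0]
wrist_force: [0.3, -0.4, 0.1]
opening: 10.1
```

```bash
python3 st.py
```

```text
19.35 [ 471.5  -271.86   38.49] yaw 75.46 [ 0.34 -0.36  0.05] [ 0.021 -0.042 -0.012] 10.06223000871871
```

>>> jog_arm(
  steps=[
    [[0, 0, 0, 0, 0, -0.7, 0], [0, 0, 0, 0, 0, 0, 0], [0, 0, 0, 0, 0, 0, 20], [0, 0, 0, 0, 0, 0, 40], [0, 0, 0, 0, 0, 0, 40], [0, 0, 0, 0, 0, 0, 40], [0, 0, 0, 0, 0, 20, 40], [0, 0, 0, 0, 0, 40, 40], [0, 0, 0, 0, 0, 45, 40], [0, 0, 0, 0, 0, 40, 40], [0, 0, 0, 0, 0, 0, 40], [0, 0, 0, 0, 0, 0, 40]],
  ],
)

```text
time_s: 20.55
eef_pos: [471.7, -272.0, 183.1]
tcp_rot: [0.791, 0.612, 0.0, 0.001]
wrist_force: [0.1, -0.4, -0.3]
opening: 33.8
```

```bash
python3 st.py; python3 - <<'E'
from h import *
grab('side','s3.png');grab('wrist','w7.png')
i=cv2.imread('pics/s3.png')[70:350,120:400];j=cv2.imread('pics/w7.png')
cv2.imwrite('pics/c7.png',np.hstack([cv2.resize(i,(400,400),interpolation=2),cv2.copyMakeBorder(cv2.resize(j,(400,300)),0,100,0,0,0)]))
E
```

```text
20.55 [ 471.65 -271.98  183.13] yaw 75.46 [ 0.11 -0.44 -0.33] [ 0.062  0.036 -0.004] 33.83031812743422
```

View pics/c7.png

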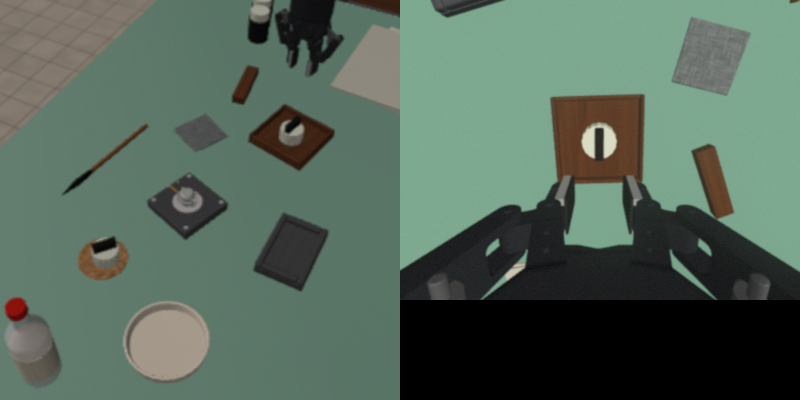

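The cap stands upright in the middle of the tray at (599,141). The gripper is clear, the gauge is empty with its pointer back at rest, and the other cap and the bystanders look unmoved.

```bash
python3 -c "
from h import *
ctrl.job_done()"
```

```text
the job is handed in; nothing more can be done
```

I screwed the cap from the mat onto the gauge, found it sound, unscrewed it and stood it upright in the middle of the wooden tray. I handed the job in at about 20.6 s; no verdict is reported.

- **Gauge test:** The cap ran past the 25–40° jam range with the pointer still at its rest pin. It then stopped firmly with the rim about 1.5 mm above the neck's foot. At the stop the pointer followed the tool one to one. I stopped at about 0.15–0.16 rad, clear of the rest pin and well short of the 0.30 rad limit.
- **Last checks:** In the final pictures the cap stands upright in the tray and the gripper is clear of everything. The pointer appears back at rest, and the coaster cap and the other things look unmoved.
- **What disagreed:** The bar at the stop measured about −6 to −7° from the pointer, right at the edge of the ±6° given for "home". I put that down to 1–2° of measuring error. Single torque readings were noisy by about ±0.05 N m, so I used averages and the pointer itself.

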